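Isolate the grinder and hold a glass slab flush with a spacer

ROBOT

A 6-joint arm with a two-finger parallel gripper is mounted at the origin on the work surface. World frame = base frame: x ahead of the robot, y to its left, z up, the work surface at z = 0. Lengths are in m, angles in rad, forces in N, time in s.
With the tool pointing down it reaches from about 0.4 to 0.925 m from the base axis. Payload 12.5 kg.
Tool frame: the origin (TCP) lies at the very end of the fingers, on their centre line; the grasp point (between the pads) lies 19 mm behind it; z points along the fingers, x is the direction in which the jaws open and shut, and the axes are right-handed (so a half turn about z gives the same grasp; the last joint's range is limited). The gripper opens to 95 mm and grips with 3 to 60 N. Pads are 20 mm wide; open, the fingers measure 119 mm over their backs; the gripper's body (75 mm by 180 mm) begins 59 mm behind the grasp point.
Start: joints at [-1.324, 0.491, 1.559, -0, 1.092, -0.106], TCP at [0.216, -0.587, 0.215] pointing down, gripper open.
Joint ranges: [-3.1, 3.1], [-0.84, 2.19], [0.05, 2.79], [-1.13, 4.28], [0.06, 2.93], [-2.69, 2.69]. Speed limits (rad/s): [2.22, 2.22, 2.79, 3.14, 3.14, 3.14].

INTERFACE

Orientations are given as a unit quaternion [x, y, z, w].
In Python, from cell import observe, grab_frame, camera_params, hand_in, search_frame gives the robot as it stands.
- The arm moves only by the tool play_rows, never from a script. Its argument "plan" is a list that holds one entry, the list of rows, each a list of 4 numbers: the shift along the tool's x, y, z in m, then the turn about the tool's z in rad. In form: [[[x, y, z, yaw], ...]]. A call has 1 to 10 rows; each row is the pose to reach, as a shift and turn from the pose commanded when the call began, along the tool's axes at that moment; what a row does not reach only later rows make up. A row lasts 1/8 s, in which the tool goes at most 62.5 mm and 10.7 degrees, less where a joint would pass 70% of its speed; a pose out of reach is approached as far as the arm can. A call with a gripper value outside its range is refused whole. "grip" is the finger opening in m, from 0 to 0.0951, set as the call begins (left out, the last holds). The fingers move at their own pace and stop on an object; "squeeze" is the grip in N (left out, the last holds). Time passes only in rows, so rows that repeat a pose let the fingers close. It gives the time, the measured TCP pose, the force and the opening at its end, in the units of the state.
- observe(): the state, without advancing time (a new reading comes with each control period).
- grab_frame(name): name is "side" or "top"; returns (picture, depth): 480x640x3 uint8, red, green, blue; 480x640 float32, m along the optical axis (not along the pixel's ray), 0 where there is no reading.
- camera_params(name): a dict with "K" (3x3 intrinsics, pixels), "k1" (the pictures are not rectified: a ray, as slopes to the right and down, at radius r is drawn at 1 + k1 r^2 times it, then the intrinsics apply), "world_to_cam" (4x4, takes a point from world to camera coordinates). Camera axes: x right, y up, looking along -z (the intrinsics and any distortion apply to the point x, -y, -z); pixel columns grow to the right and rows downward; lengths in m; the calibration is good to about 2 mm. A picture is of the moment at which its call begins. camera_params takes no time and is no camera call.
- hand_in(): hands the job in, once; it reports no verdict.
Trained networks look in the newest picture that a camera, given by its name, has taken for a name from the list of things; names that differ only in an ending like _2 or _b are one class to them, and where a whole thing is asked for, a point or a joint stands for the part that bears it (a point fixed in the world has none). Each returns a list of dicts, best first, with "conf" (0 to 1); they miss things now and then, are a little off and sometimes report something else, mostly with a low value. They report only what shows in the picture. A call takes as long as a camera call. They do not tell look-alikes from the thing itself.
- search_frame(target, camera): "rect" ([left, top, right, bottom] in pixels, round what is visible of it).
The state is a dict: "time_s": time; "joint_positions": joint angles; "qvel": joint speeds; "tau": joint torques, N m; "tcp_pos": TCP position; "eef_rot": TCP orientation; "ft_force": force on the tool from outside, world axes, zero at the start; "wrist_torque": the same for the moment, N m; "opening": opening from 0.0 (shut) to 1.0 (fully open).
Only numpy, scipy, OpenCV 4.12 (cv2) and the standard library are available. Lean on these libraries where they do the work, as an engineer would, in place of code of your own. Each camera call takes 0.05 s, during which the arm holds its last target. There are 200 camera calls.

TASK

Switch the power isolator off, then take the orange-handled spacer out of its stand, lower its white end upright, nearly down to the plate, into the one gap between the grey stops and the blue glass slab that is wide enough for it (do not force it anywhere else), and push the slab with it until the slab lies flush along the whole fence. Push gently, about as hard as the weight of one to two kilograms, and finish while still gripping the spacer and holding the slab pressed against the fence, with only the spacer touching the glass. Leave the other things on the bench alone.

Things in the scene. Friction and masses are not known exactly. Their poses are not given: they have to be found in the camera images.
- iso_handle (a joint): handle of the power isolator, rad: 0 = OFF (its stop), 1.45 = ON (its stop); grows as the handle turns clockwise seen from above, so switching off is counter-clockwise. Stays where it is left; friction about 0.12 N m
- isolator: power isolator: grey box 110 (x) x 90 (y) x 50 mm with yellow face, lying on the table, fixed. Origin: centre of its underside, on the handle's axis. Red bar handle on top, 66 mm long, 13 mm wide, from 60 to 92 mm above the table, on a round black hub (44 mm diameter, 52 to 60 mm high). At OFF the bar lies along the box's x axis and its white-tipped end points to +x, at a black dot; at ON the white tip is by the green dot on the -y side
- stand: dark wooden open-topped stand for the spacer, 42 (x) x 52 (y) x 35 mm high, walls and floor 6 mm, fixed. Origin: centre of its underside. The spacer stands in it with 3 to 7 mm of room on each side, its foot 6 mm above the table
- spacer_mid (a point): the spacer, a loose upright block 86 mm tall, about 0.1 kg: white nylon blade in the lower 42 mm, 30 mm wide (y) and 16 mm thick (x), with a half-round ridge down the middle of both broad faces that makes it 22 mm thick (x) there; orange grip 28 (x) x 30 (y) mm in the upper 44 mm. This point is its centre, half-way up (43 mm above its foot); its z axis is up. Its thickness (x) goes across the gap, so that a ridge bears on the glass
- spacer_foot (a point): centre of the spacer's underside
- fixture: fixed work jig: aluminium base plate 190 (x) x 230 (y) x 12 mm, origin at the centre of its underside. A steel fence stands along its +x side
- fence: dark steel fence fixed on the jig, 25 (x) x 210 (y) x 22 mm, its top 34 mm above the table. Origin: centre of its underside, at fixture x = 52.5 mm; its -x face, which the glass goes against, is the plane x = 40 mm of the fixture
- stop_short: the shortest of three grey stop blocks fixed in a row (44 mm pitch along y, order varies) at the fixture's -x side; each 42 mm wide (y), 20 mm tall, top 32 mm above the table. Origin: middle of the block's back lower edge, on the plate, at fixture x = -85 mm; axes as the fixture's. It reaches 23 mm from its origin in x towards the glass, so the gap between it and the glass is 30 to 37 mm at the start and 42 mm when the glass is flush: the only gap the 22 mm spacer enters
- stop_mid: stop block as stop_short but reaching 47 mm from its origin: its gap to the glass is too narrow (18 mm at most)
- stop_long: stop block as stop_short but reaching 50 mm from its origin: its gap to the glass is too narrow (15 mm at most)
- slab_mid (a point): centre of the loose cobalt-blue glass slab, 60 (x) x 200 (y) x 15 mm, 0.36 to 0.54 kg, lying on the plate (polished, slippery, friction about 0.25; its top 27 mm above the table), between the stops and the fence, slightly askew and 3 to 12 mm short of the fence. Flush, its centre is at fixture x = 10 mm
- slab_left (a point): +y end of the slab's edge facing the fence (half-way up)
- slab_right (a point): -y end of the slab's edge facing the fence (half-way up)
- slab: the same glass slab, origin at the centre of its underside
- spacer: the same spacer, origin at the centre of its underside
- bowl: green glass bowl, 130 mm wide, 60 mm high; bystander, leave alone. Origin on its underside
- brush: bench brush lying on the table; bystander, leave alone. Origin on its underside
- felt_wheel: grey felt wheel, 90 mm diameter, 20 mm thick, lying; bystander, leave alone. Origin on its underside
- dressing_stone: red-brown dressing stone, 100 x 25 x 18 mm; bystander, leave alone. Origin on its underside
- oil_bottle: bottle, 60 mm diameter, 150 mm tall; bystander, leave alone. Origin on its underside
- tumbler_clear: clear glass tumbler, 76 mm wide, 90 mm high; bystander, leave alone. Origin on its underside
- tumbler_amber: amber glass tumbler, 72 mm wide, 85 mm high; bystander, leave alone. Origin on its underside
Not all that is in view belongs to the job. What is shaped like the isolator but purple is not meant.

How it is judged:
On the way, in this order (a step that is already met when the one before it is completed fails the run):
1. the isolator is off (value of joint iso_handle below 0.15 rad), for 0.2 s.
2. the spacer is lifted out of its stand in the gripper (value of joint iso_handle below 0.15 rad and contact force between the fingers and spacer above 2 N and height (world z) of spacer_foot above 0.037 m), for 0.1 s.
3. the spacer's foot is down in the wide gap, upright (y of spacer_foot in the frame of stop_short between -0.014 and 0.014 m and x of spacer_foot in the frame of stop_short above 0.023 m and x of spacer_foot in the frame of fixture below -0.02 m and z of spacer_foot in the frame of fixture below 0.021 m and angle between spacer_foot's own z axis and vertical below 0.2 rad), for 0.2 s.
At the end, for the whole second after the job is handed in: Isolator within 0.15 rad of OFF; gripped spacer upright (0.2 rad) in the wide gap within 14 mm of its middle, foot under 21 mm; both slab ends within 2 mm of the fence, slab flat, pressed by the spacer (3 to 50 N) and pressing the fence (over 3 N); robot not touching the glass (all of step 3 and value of joint iso_handle below 0.15 rad and contact force between the fingers and spacer above 2 N and x of each of slab_left, slab_right in the frame of fixture above 0.038 m and y of slab_mid in the frame of fixture between -0.03 and 0.03 m and z of slab_mid in the frame of fixture below 0.0225 m and contact force between spacer and slab between 3 and 50 N and contact force between slab and fence above 3 N and contact force between each of the arm, the fingers and slab below 0.5 N); the arm keeps its last pose, push and grip.
It fails at once if the glass is pushed too hard (over 60 N) (contact force between spacer and slab above 60 N).
It fails at once if the spacer is forced against the stops of the narrow gaps (over 40 N) (contact force between spacer and stop_mid above 40 N or contact force between spacer and stop_long above 40 N).
It fails at once if a bystander is moved by more than 30 mm (distance of any of bowl, brush, felt_wheel, dressing_stone, oil_bottle, tumbler_clear, tumbler_amber from where it was at the start of the episode above 0.03 m).
It also fails if it takes over 69 s, if anything falls off the work surface, if the arm or the gripper's body presses on something with over 40 N, if the wrist force passes 120 N, or if a joint passes its speed limit or range.

## Working session

There is one attempt and no reset: what is moved stays moved. The work goes in short steps, Python scripts to look and compute and a tool call to move; the robot and the scene stay as the last step left them, time stands still between calls to the robot, and variables do not carry over. Pictures are saved under pics/ and viewed, about 8 in all and at most 12, crops included, and the job is handed in when it is done.

Besides the shell and the picture viewer there is one more tool, called after ">>>" as name(argument=value, ...), one argument or row to a line, values as JSON. play_rows: Moves the arm, as the interface text tells. Its arguments: {"type":"object","properties":{"plan":{"type":"array"},"grip":{"type":"number"},"squeeze":{"type":"number"}},"required":["plan"]}

```bash
mkdir -p pics
cat > h.py <<'E'
import numpy as np, cv2
from cell import *
def cam(n):
    p=camera_params(n); return np.array(p["K"]),p["k1"],np.array(p["world_to_cam"])
def slopes(n,uv):
    K,k1,_=cam(n); d=(np.atleast_2d(uv)-[K[0,2],K[1,2]])/[K[0,0],K[1,1]]; s=d.copy()
    for _ in range(20): s=d/(1+k1*(s**2).sum(1,keepdims=True))
    return s
def onz(n,uv,z):
    "pixels to world at height z"
    T=np.linalg.inv(cam(n)[2]); s=slopes(n,uv); r=np.c_[s[:,0],-s[:,1],-np.ones(len(s))]@T[:3,:3].T
    c=T[:3,3]; return c+r*((z-c[2])/r[:,2])[:,None]
def px(n,P):
    K,k1,W=cam(n); c=np.atleast_2d(P)@W[:3,:3].T+W[:3,3]; s=np.c_[c[:,0],-c[:,1]]/-c[:,2:]
    s=s*(1+k1*(s**2).sum(1,keepdims=True)); return s*[K[0,0],K[1,1]]+[K[0,2],K[1,2]]
def cloud(n,D):
    v,u=np.mgrid[:480,:640]; s=slopes(n,np.c_[u.ravel(),v.ravel()]); d=D.ravel()[:,None]
    T=np.linalg.inv(cam(n)[2]); return (np.c_[s[:,:1]*d,-s[:,1:]*d,-d]@T[:3,:3].T+T[:3,3]).reshape(480,640,3)
E
python3 - <<'E'
from h import *
for n in("top","side"):
    I,D=grab_frame(n); cv2.imwrite(f"pics/{n}0.png",I[:,:,::-1]); np.save(f"{n}.npy",D)
    T=np.linalg.inv(cam(n)[2]); print(n,T.round(3).tolist(),cam(n)[0].tolist(),cam(n)[1])
    for t in("isolator","stand","spacer","fixture","slab","stop_short"):
        print(t,[(np.round(r["rect"]).tolist(),round(r["conf"],2)) for r in search_frame(t,n)[:3]])
print(observe())
E
```

```text
top [[0.011, 0.993, -0.12, 0.33], [-1.0, 0.012, 0.006, 0.013], [0.008, 0.12, 0.993, 1.643], [0.0, 0.0, 0.0, 1.0]] [[613.1070230534501, 0.0, 318.7197808362913], [0.0, 613.1070230534501, 240.72207452993408], [0.0, 0.0, 1.0]] -0.08794323804508376
isolator [([438.0, 311.0, 476.0, 324.0], 0.94), ([443.0, 242.0, 485.0, 289.0], 0.75), ([288.0, 262.0, 308.0, 280.0], 0.47)]
stand [([370.0, 237.0, 400.0, 253.0], 0.67)]
spacer [([379.0, 238.0, 394.0, 251.0], 0.59)]
fixture [([241.0, 206.0, 337.0, 287.0], 0.94), ([339.0, 128.0, 392.0, 172.0], 0.37)]
slab [([249.0, 230.0, 323.0, 261.0], 0.59)]
stop_short [([276.0, 269.0, 291.0, 279.0], 0.46)]
side [[-0.804, 0.264, -0.533, 0.061], [-0.594, -0.379, 0.709, 0.657], [-0.015, 0.887, 0.462, 0.503], [0.0, 0.0, 0.0, 1.0]] [[450.05639992474755, 0.0, 319.86811630405543], [0.0, 450.05639992474755, 234.73878155782936], [0.0, 0.0, 1.0]] -0.03815028325996592
isolator [([406.0, 177.0, 461.0, 224.0], 0.94), ([235.0, 270.0, 384.0, 343.0], 0.59)]
stand [([363.0, 222.0, 392.0, 248.0], 0.96)]
spacer [([371.0, 202.0, 385.0, 230.0], 0.56)]
fixture [([234.0, 271.0, 387.
[... 155 characters left out ...]
e_s': 0.7, 'joint_positions': array([-1.32359769e+00,  4.90881841e-01,  1.55888727e+00, -2.02095740e-05,
        1.09169972e+00, -1.05556191e-01]), 'qvel': array([-1.15626054e-04, -1.37643942e-04,  1.60522841e-04, -8.82563554e-05,
       -9.69629030e-04, -5.02982442e-04]), 'tau': array([-1.24381637e-03, -6.12337446e+01, -2.58403087e+01,  6.93045720e-02,
        4.46432177e-02, -2.00882204e-05]), 'tcp_pos': array([ 0.21597577, -0.58652213,  0.21467662]), 'eef_rot': array([ 8.20211268e-01, -5.72060724e-01,  4.08900870e-05,  4.73444246e-05]), 'ft_force': array([-0.08760544, -0.19549166, -0.38969959]), 'wrist_torque': array([-0.00203507,  0.02940071, -0.03370927]), 'opening': 1.0003072756595657}
```

View pics/top0.png

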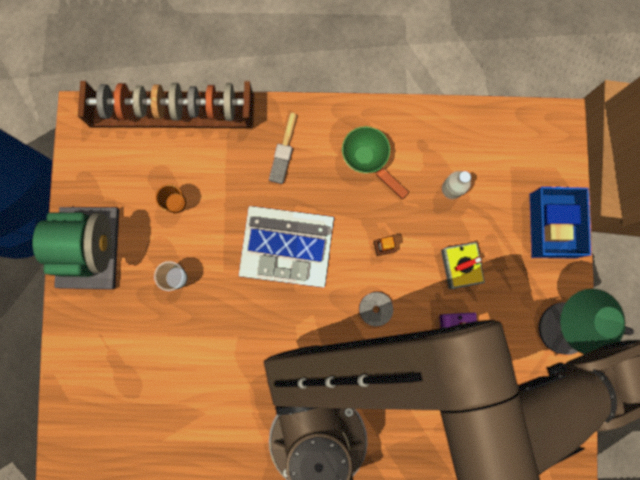

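View pics/side0.png

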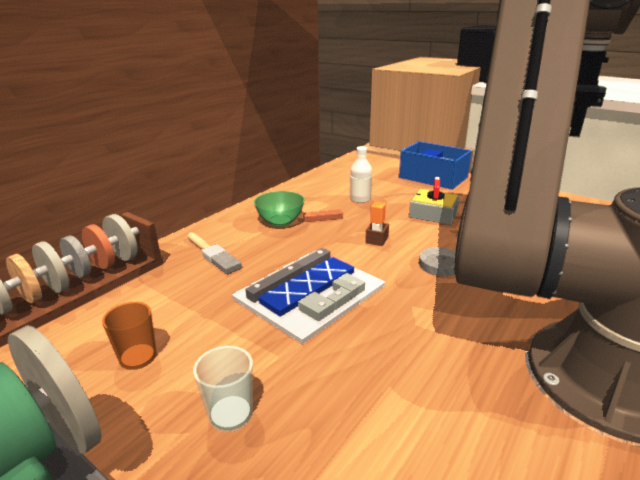

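Run:
```python
from h import *
I=cv2.imread("pics/top0.png")
a=cv2.resize(I[200:295,235:345],None,fx=6,fy=6,interpolation=cv2.INTER_CUBIC)
b=cv2.resize(I[228:292,365:490],None,fx=6,fy=6,interpolation=cv2.INTER_CUBIC)
cv2.imwrite("pics/a.png",a);cv2.imwrite("pics/b.png",b)
P=cloud("top",np.load("top.npy"))
for u,v in [(420,210),(247,280),(267,264),(282,272),(300,268),(385,243),(463,250)]: print(u,v,P[v,u].round(4))
```

```text
420 210 [ 0.6171 -0.2729 -0.0035]
247 280 [ 0.4204  0.1942 -0.0028]
267 264 [0.4616 0.1389 0.0291]
282 272 [0.4403 0.0984 0.0376]
300 268 [0.4517 0.0515 0.0336]
385 243 [ 0.5138 -0.1658  0.0918]
463 250 [ 0.5028 -0.3768  0.0491]
```

View pics/a.png

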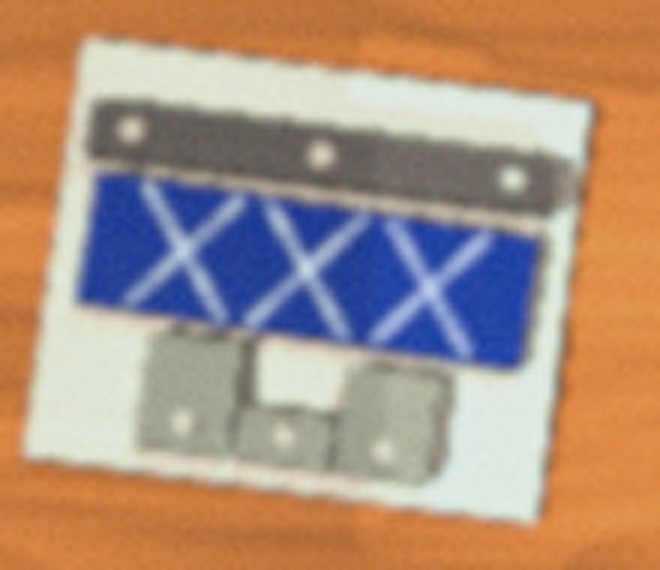

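View pics/b.png

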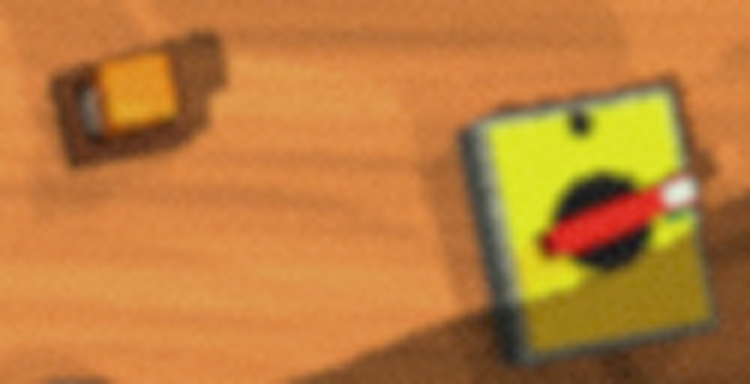

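Run:
```python
from h import *
def A(c,o): return (np.array(c,float)+.5)/6-.5+o
a=(235,200);b=(365,228)
def rect(name,c,o,z):
    W=onz("top",A(c,o),z)[:,:2]; # order: image TL,TR,BR,BL ; x axis = up
    x=(W[0]-W[3]+W[1]-W[2])/2; y=(W[0]-W[1]+W[3]-W[2])/2
    ay=np.arctan2(-y[0],y[1])
    print(name,W.mean(0).round(4),"size",np.linalg.norm(x).round(4),np.linalg.norm(y).round(4),"yaw",np.arctan2(x[1],x[0]).round(3),ay.round(3))
    return W
rect("plate",[(85,38),(595,102),(540,522),(25,458)],a,.012)
rect("slab",[(97,172),(543,236),(522,368),(78,303)],a,.027)
rect("fence",[(97,98),(562,158),(553,216),(88,158)],a,.034)
rect("stops",[(160,335),(448,370),(432,480),(140,450)],a,.032)
rect("iso",[(485,125),(672,88),(715,325),(528,360)],b,.05)
print("hub",onz("top",A([(602,222)],b),.06)); print("handle",onz("top",A([(550,243),(690,190)],b),.092))
print("dot",onz("top",A([(581,123)],b),.05))
rect("spacer",[(101,60),(172,52),(178,122),(106,132)],b,.092)
rect("stand",[(55,75),(210,40),(225,130),(72,165)],b,.035)
print("stopmid bolt",onz("top",A([(285,437)],a),.032))
# colour masks
I=cv2.imread("pics/top0.png").astype(int)
hsv=cv2.cvtColor(I.astype(np.uint8),cv2.COLOR_BGR2HSV)
m=((hsv[...,0]>105)&(hsv[...,0]<130)&(hsv[...,1]>110)).astype(np.uint8);m[:, :240]=0;m[:,340:]=0
r=cv2.minAreaRect(cv2.findNonZero(m)); W=onz("top",cv2.boxPoints(r),.027); print("slabrect",W[:,:2].round(4).tolist(),W[:,:2].mean(0))
I2,D2=cv2.imread("pics/side0.png"),0
# side check of spacer
for p in [(.5,.1)]:pass
```

```text
plate [0.5119 0.0893] size 0.1903 0.2308 yaw -0.118 -0.113
slab [0.5142 0.0892] size 0.0592 0.1991 yaw -0.132 -0.132
fence [0.5634 0.0831] size 0.0266 0.2074 yaw -0.132 -0.115
stops [0.4521 0.0944] size 0.0501 0.1282 yaw -0.141 -0.099
iso [ 0.4633 -0.3803] size 0.1048 0.0847 yaw 0.167 0.198
hub [[ 0.46342734 -0.37860877  0.06      ]]
handle [[ 0.45153634 -0.3481852   0.092     ]
 [ 0.47480944 -0.40893563  0.092     ]]
dot [[ 0.50772026 -0.37247768  0.05      ]]
spacer [ 0.5143 -0.1729] size 0.0305 0.0308 yaw 0.075 0.138
stand [ 0.5162 -0.1803] size 0.0405 0.0701 yaw 0.174 0.236
stopmid bolt [[0.43963167 0.09850942 0.032     ]]
slabrect [[0.5515, 0.1956], [0.5802, -0.0008], [0.1617, -0.0602], [0.1345, 0.1312]] [0.35696549 0.06642458]
```

```bash
cat >> h.py <<'E'
def go(x,y,z,head):
    "shift in tool axes from the measured pose to a world target, jaw heading mod pi"
    from scipy.spatial.transform import Rotation as R
    s=observe(); M=R.from_quat(s["eef_rot"]).as_matrix(); h=np.arctan2(M[1,0],M[0,0])
    d=M.T@(np.array([x,y,z])-s["tcp_pos"]); f=(h-head+np.pi/2)%np.pi-np.pi/2
    print("t",s["time_s"],"tcp",s["tcp_pos"].round(4),"head",h.round(3),"F",np.round(s["ft_force"],1),"open",round(s["opening"]*95.1,1))
    print("shift",d.round(4),"turn",round(f,3),"or",round(f-np.sign(f)*np.pi,3),"j6",s["joint_positions"][5].round(3),"tilt",np.arccos(-M[2,2]).round(4))
E
python3 -c "
from h import *
go(.4632,-.3788,.12,-2.775)"
```

```text
t 0.7 tcp [ 0.216  -0.5865  0.2147] head -1.218 F [-0.1 -0.2 -0.4] open 95.1
shift [-0.1095 -0.3038  0.0947] turn 1.557 or -1.585 j6 -0.106 tilt 0.0001
```

>>> play_rows(
  plan=[
    [[-0.012, -0.034, 0, 0.173], [-0.024, -0.068, 0, 0.346], [-0.036, -0.101, 0, 0.519], [-0.049, -0.135, 0, 0.692], [-0.061, -0.169, 0.01, 0.865], [-0.073, -0.203, 0.02, 1.038], [-0.085, -0.236, 0.04, 1.211], [-0.097, -0.27, 0.06, 1.384], [-0.1095, -0.304, 0.08, 1.557], [-0.1095, -0.304, 0.0947, 1.557]],
  ],
)

```text
time_s: 1.95
tcp_pos: [0.4647, -0.3772, 0.1191]
eef_rot: [-0.183, 0.983, 0.0, -0.0]
ft_force: [-0.3, -1.8, 0.3]
opening: 1.002
```

Run:
```python
from h import *
go(.4632,-.3788,.068,-2.775)
for n in("top","side"):
    I,D=grab_frame(n); cv2.imwrite(f"pics/{n}1.png",I[:,:,::-1])
a=cv2.imread("pics/top1.png")[220:320,370:510]; b=cv2.imread("pics/side1.png")[130:240,360:500]
cv2.imwrite("pics/c.png",np.vstack([cv2.resize(a,(700,500)),cv2.resize(b,(700,550))])[:1050:2,::1] if 0 else np.hstack([cv2.resize(a,(400,286)),cv2.resize(b,(400,286))]))
```

```text
t 1.95 tcp [ 0.4647 -0.3772  0.1191] head -2.774 F [-0.3 -1.8  0.3] open 95.3
shift [ 0.0019 -0.001   0.0511] turn 0.001 or -3.14 j6 1.981 tilt 0.0004
```

View pics/c.png

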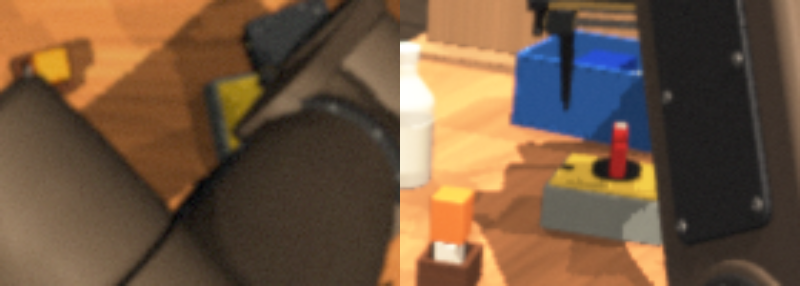

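>>> play_rows(
  plan=[
    [[0.001, 0, 0.02, 0], [0.002, -0.001, 0.04, 0], [0.002, -0.001, 0.051, 0], [0.002, -0.001, 0.051, 0], [0.002, -0.001, 0.051, 0]],
  ],
)

```text
time_s: 2.68
tcp_pos: [0.462, -0.3809, 0.0697]
eef_rot: [-0.182, 0.983, -0.001, 0.0]
ft_force: [0.6, -0.3, 0.5]
opening: 0.995
```

>>> play_rows(
  plan=[
    [[0, 0, 0, 0], [0, 0, 0, 0], [0, 0, 0, 0], [0, 0, 0, 0], [0, 0, 0, 0], [0, 0, 0, 0], [0, 0, 0, 0], [0, 0, 0, 0]],
  ],
  grip=0.0,
  squeeze=25,
)

```text
time_s: 3.68
tcp_pos: [0.4619, -0.3804, 0.0689]
eef_rot: [-0.182, 0.983, -0.0, -0.0]
ft_force: [-0.2, -0.2, -0.4]
opening: 0.215
```

>>> play_rows(
  plan=[
    [[0, 0, 0, 0], [0, 0, 0, 0], [0, 0, 0, 0], [0, 0, 0, 0]],
  ],
)

```text
time_s: 4.18
tcp_pos: [0.4643, -0.3797, 0.069]
eef_rot: [-0.182, 0.983, -0.001, 0.002]
ft_force: [15.8, 6.6, -3.7]
opening: 0.137
```

>>> play_rows(
  plan=[
    [[-0.0025, 0, 0, 0], [-0.0025, 0, 0, -0.12], [-0.0025, 0, 0, -0.28], [-0.0025, 0, 0, -0.44], [-0.0025, 0, 0, -0.6], [-0.0025, 0, 0, -0.76], [-0.0025, 0, 0, -0.92], [-0.0025, 0, 0, -1.08], [-0.0025, 0, 0, -1.22], [-0.0025, 0, 0, -1.22]],
  ],
)

```text
time_s: 5.42
tcp_pos: [0.4647, -0.3793, 0.069]
eef_rot: [0.712, -0.702, 0.0, -0.0]
ft_force: [5.0, 2.3, -0.1]
opening: 0.137
```

```bash
python3 -c "
from h import *
go(.4632,-.3788,.068,0.18+np.pi/2); print(observe()['wrist_torque'])"
```

```text
t 5.425 tcp [ 0.4647 -0.3793  0.069 ] head -1.556 F [ 5.   2.3 -0.1] open 13.0
shift [-0.0005  0.0015  0.001 ] turn -0.165 or 2.977 j6 0.76 tilt 0.0007
[ 0.38125698 -0.89944337  0.11602736]
```

>>> play_rows(
  plan=[
    [[0, 0, 0, -0.08], [0, 0, 0, -0.16], [0, 0, 0, -0.2], [0, 0, 0, -0.2], [0, 0, 0, -0.2]],
  ],
)

```text
time_s: 6.05
tcp_pos: [0.4647, -0.3793, 0.069]
eef_rot: [0.778, -0.629, 0.0, -0.0]
ft_force: [5.4, 3.3, 0.1]
opening: 0.138
```

```bash
python3 -c "
from h import *
go(.4632,-.3788,.068,0.18+np.pi/2); print(observe()['wrist_torque'])"
```

```text
t 6.05 tcp [ 0.4647 -0.3793  0.069 ] head -1.36 F [5.4 3.3 0.1] open 13.2
shift [-0.0008  0.0014  0.001 ] turn 0.031 or -3.11 j6 0.564 tilt 0.001
[ 0.44978264 -0.96798914 -0.48670768]
```

>>> play_rows(
  plan=[
    [[0, 0, 0, -0.02], [0, 0, 0, -0.02], [0, 0, 0, -0.02], [0, 0, 0, -0.02], [0, 0, -0.02, -0.02], [0, 0, -0.05, -0.02], [0, 0, -0.1, -0.02], [0, 0, -0.12, -0.02]],
  ],
  grip=0.06,
)

```text
time_s: 7.05
tcp_pos: [0.4647, -0.38, 0.1917]
eef_rot: [0.785, -0.619, 0.002, 0.0]
ft_force: [0.3, 0.5, -0.8]
opening: 0.632
```

Run:
```python
from h import *
go(.514,-.174,.19,.14)
for n in("top","side"):
    I,D=grab_frame(n); cv2.imwrite(f"pics/{n}2.png",I[:,:,::-1])
    for t in("stand","spacer","iso_handle"): print(n,t,[(np.round(r["rect"],1).tolist(),round(r["conf"],2)) for r in search_frame(t,n)[:2]])
a=cv2.imread("pics/top0.png")[230:262,362:406]; b=cv2.imread("pics/side2.png")[170:255,355:475]
cv2.imwrite("pics/d.png",np.hstack([cv2.resize(a,(396,288),interpolation=cv2.INTER_CUBIC),cv2.resize(b,(404,288),interpolation=cv2.INTER_CUBIC)]))
# model overlay: predicted pixels in side of spacer top centre / foot for the guess
print(px("side",[[.514,-.173,.092],[.514,-.173,.006],[.516,-.178,0]]).round(1))
```

```text
t 7.05 tcp [ 0.4647 -0.38    0.1917] head -1.335 F [ 0.3  0.5 -0.8] open 60.1
shift [-0.1888 -0.096   0.0013] turn -1.475 or 1.666 j6 0.54 tilt 0.0035
top stand [([370.5, 235.1, 398.9, 254.8], 0.65)]
top spacer [([375.0, 240.0, 393.7, 251.3], 0.52)]
top iso_handle [([378.2, 238.3, 392.9, 251.7], 0.49)]
side stand [([365.3, 222.2, 392.3, 247.6], 0.71)]
side spacer [([369.5, 199.5, 387.9, 231.2], 0.82), ([257.7, 257.4, 357.7, 319.4], 0.58)]
side iso_handle [([423.3, 181.0, 449.7, 202.1], 0.65)]
[[379.7 204. ]
 [378.  237.5]
 [378.2 238.7]]
```

View pics/d.png

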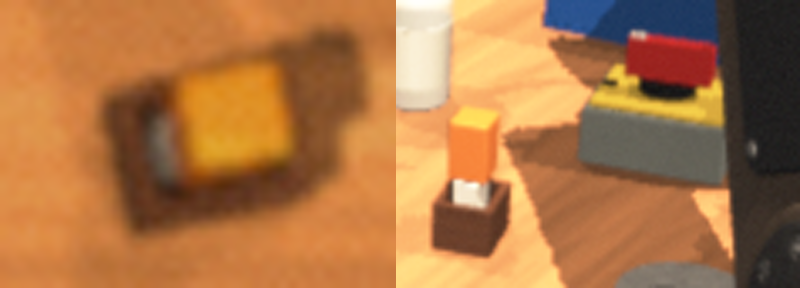

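>>> play_rows(
  plan=[
    [[-0.019, -0.01, 0, -0.15], [-0.038, -0.019, 0, -0.3], [-0.057, -0.029, 0, -0.45], [-0.076, -0.038, 0, -0.6], [-0.095, -0.048, 0, -0.75], [-0.113, -0.058, 0, -0.9], [-0.132, -0.067, 0, -1.05], [-0.151, -0.077, 0, -1.2], [-0.17, -0.086, 0, -1.35], [-0.189, -0.096, 0, -1.475]],
  ],
  grip=0.07,
)

```text
time_s: 8.7
tcp_pos: [0.5134, -0.1725, 0.1882]
eef_rot: [0.997, 0.072, -0.001, -0.0]
ft_force: [1.1, -0.5, -0.6]
opening: 0.737
```

Run:
```python
from h import *
go(.5143,-.1735,.054,.13)
```

```text
t 8.7 tcp [ 0.5134 -0.1725  0.1882] head 0.144 F [ 1.1 -0.5 -0.6] open 70.1
shift [0.0009 0.0012 0.1342] turn 0.014 or -3.127 j6 -0.59 tilt 0.0012
```

>>> play_rows(
  plan=[
    [[0.001, 0.001, 0.04, 0], [0.001, 0.001, 0.08, 0], [0.001, 0.001, 0.11, 0], [0.001, 0.001, 0.125, 0], [0.001, 0.001, 0.134, 0], [0.001, 0.001, 0.134, 0], [0.001, 0.001, 0.134, 0]],
  ],
)

```text
time_s: 9.57
tcp_pos: [0.5149, -0.1743, 0.0557]
eef_rot: [0.998, 0.07, 0.001, 0.0]
ft_force: [0.2, 0.4, 0.6]
opening: 0.737
```

>>> play_rows(
  plan=[
    [[0, 0, 0, 0], [0, 0, 0, 0], [0, 0, 0, 0], [0, 0, 0, 0], [0, 0, 0, 0], [0, 0, 0, 0], [0, 0, 0, 0], [0, 0, 0, 0]],
  ],
  grip=0.0,
  squeeze=55,
)

```text
time_s: 10.58
tcp_pos: [0.5146, -0.1742, 0.0549]
eef_rot: [0.998, 0.07, 0.0, 0.0]
ft_force: [0.9, 0.4, 0.4]
opening: 0.297
```

Run:
```python
from h import *
go(.5143,-.1735,.054,.13)
```

```text
t 10.575 tcp [ 0.5146 -0.1742  0.0549] head 0.14 F [0.9 0.4 0.4] open 28.2
shift [-0.0002 -0.0007  0.0009] turn 0.01 or -3.132 j6 -0.588 tilt 0.0001
```

>>> play_rows(
  plan=[
    [[0, 0, -0.02, 0], [0, 0, -0.05, 0], [0, 0, -0.09, 0], [0, 0, -0.12, 0], [-0.001, -0.04, -0.12, 0.04], [-0.003, -0.09, -0.12, 0.09], [-0.005, -0.14, -0.12, 0.14], [-0.007, -0.19, -0.12, 0.19], [-0.009, -0.24, -0.12, 0.257], [-0.0093, -0.2727, -0.12, 0.257]],
  ],
)

```text
time_s: 11.82
tcp_pos: [0.4665, 0.0964, 0.1749]
eef_rot: [0.998, -0.058, -0.0, 0.0]
ft_force: [0.8, 0.1, -0.6]
opening: 0.294
```

Run:
```python
from h import *
go(.4672,.0950,.12,-.117)
```

```text
t 11.825 tcp [0.4665 0.0964 0.1749] head -0.117 F [ 0.8  0.1 -0.6] open 27.9
shift [0.0009 0.0013 0.0549] turn 0.0 or -3.141 j6 0.182 tilt 0.0004
```

>>> play_rows(
  plan=[
    [[0.001, 0.001, 0.03, 0], [0.001, 0.001, 0.06, 0], [0.001, 0.001, 0.078, 0], [0.001, 0.001, 0.084, 0], [0.001, 0.001, 0.084, 0], [0.001, 0.001, 0.084, 0]],
  ],
)

```text
time_s: 12.58
tcp_pos: [0.4685, 0.0935, 0.0916]
eef_rot: [0.998, -0.058, 0.001, -0.0]
ft_force: [0.1, -0.1, -1.1]
opening: 0.294
```

Run:
```python
from h import *
go(.4672,.0950,.064,-.117)
O=np.array([.5119,.0893]);c,s=np.cos(-.117),np.sin(-.117)
def F(x,y,z): return [O[0]+c*x-s*y,O[1]+s*x+c*y,z]
V=[]
for n in("top","side"):
    I,D=grab_frame(n); cv2.imwrite(f"pics/{n}3.png",I[:,:,::-1])
    big=cv2.resize(I[:,:,::-1],None,fx=5,fy=5,interpolation=cv2.INTER_CUBIC)
    def poly(P,col):
        q=((px(n,P)+.5)*5-.5); cv2.polylines(big,[np.round(q).astype(int)],True,col,1,cv2.LINE_AA)
    poly([F(x,y,.012) for x,y in[(-.095,-.115),(-.095,.115),(.095,.115),(.095,-.115)]],(0,0,255))
    for y0 in(-.044,0,.044):
        L=.023 if y0==0 else .047
        poly([F(x,y,.032) for x,y in[(-.085,y0-.021),(-.085,y0+.021),(-.085+L,y0+.021),(-.085+L,y0-.021)]],(0,255,255))
    poly([F(x,y,.034) for x,y in[(.04,-.105),(.04,.105),(.065,.105),(.065,-.105)]],(0,255,0))
    u,v=(np.array([240,200]) if n=="top" else np.array([230,215]))*5
    w=big[v:v+450,u:u+500] if n=="top" else big[v:v+590,u:u+790]
    cv2.imwrite(f"pics/e{n}.png",w)
```

```text
t 12.575 tcp [0.4685 0.0935 0.0916] head -0.117 F [ 0.1 -0.1 -1.1] open 27.9
shift [-0.0015 -0.0013  0.0276] turn -0.0 or 3.142 j6 0.176 tilt 0.0011
```

View pics/eside.png

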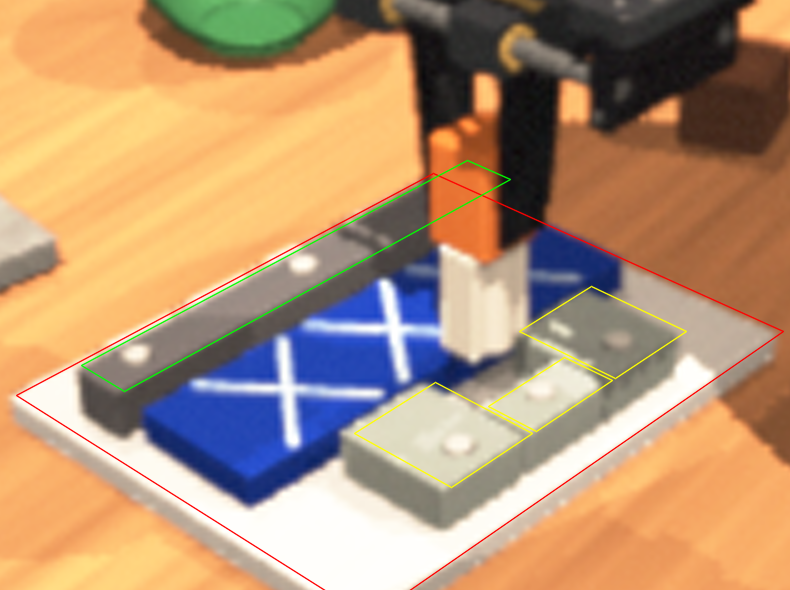

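Run:
```python
from h import *
s=observe();t=s["tcp_pos"];c,sn=np.cos(-.117),np.sin(-.117)
def S(x,y,z): return [t[0]+c*x-sn*y,t[1]+sn*x+c*y,z+t[2]-.049]
P=[S(*p) for p in[(.008,.015,0),(-.008,.015,0),(-.011,0,0),(-.008,-.015,0),(.014,.015,.042),(-.014,.015,.042),(-.014,-.015,.042)]]
I=cv2.imread("pics/side3.png");q=(px("side",P)+.5)*8-.5-np.array([305,245])*8
b=cv2.resize(I[245:300,305:350],None,fx=8,fy=8,interpolation=cv2.INTER_CUBIC)
cv2.polylines(b,[np.round(q[:4]).astype(int)],False,(0,0,255),1,cv2.LINE_AA)
cv2.polylines(b,[np.round(q[4:]).astype(int)],False,(0,255,0),1,cv2.LINE_AA)
a=cv2.resize(cv2.imread("pics/etop.png"),(433,440) if 0 else (489,440)); cv2.imwrite("pics/f.png",np.hstack([b[:440],a])[:, :800]); print(q.round(0).tolist())
```

```text
[[116.0, 313.0], [167.0, 340.0], [221.0, 317.0], [255.0, 285.0], [93.0, 147.0], [185.0, 191.0], [275.0, 139.0]]
```

View pics/f.png

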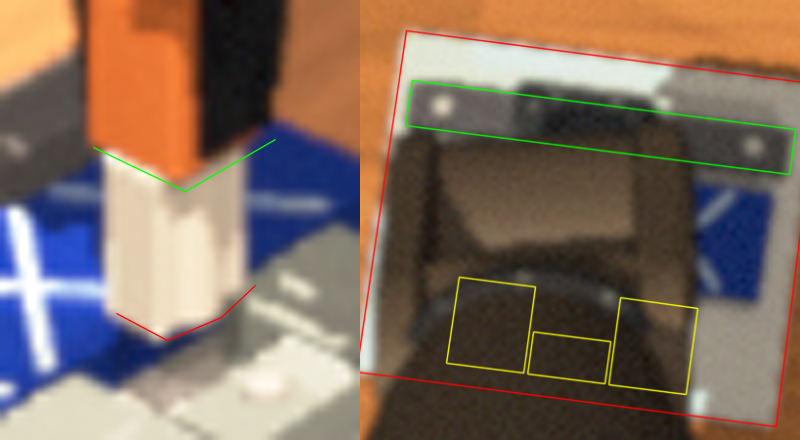

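>>> play_rows(
  plan=[
    [[-0.001, 0, 0.008, 0], [-0.001, 0, 0.012, 0], [-0.001, 0, 0.016, 0], [-0.001, 0, 0.02, 0], [-0.001, 0, 0.024, 0], [-0.001, 0, 0.0265, 0], [-0.001, 0, 0.0265, 0], [-0.001, 0, 0.0265, 0], [-0.001, 0, 0.0265, 0]],
  ],
)

```text
time_s: 13.8
tcp_pos: [0.4673, 0.0936, 0.0645]
eef_rot: [0.998, -0.058, 0.0, 0.0]
ft_force: [-0.1, -1.0, -1.0]
opening: 0.294
```

Run:
```python
from h import *
go(.5119-.031*.993,.0893+.031*.1167+.0008,.065,-.117)
```

```text
t 13.8 tcp [0.4673 0.0936 0.0645] head -0.117 F [-0.1 -1.  -1. ] open 28.0
shift [ 0.0138 -0.0017 -0.0005] turn 0.0 or -3.142 j6 0.176 tilt 0.0003
```

>>> play_rows(
  plan=[
    [[0.002, 0, 0, 0], [0.004, 0, 0, 0], [0.0055, 0, 0, 0], [0.007, 0, 0, 0], [0.008, 0, 0, 0], [0.009, 0, 0, 0], [0.01, 0, 0, 0], [0.011, 0, 0, 0], [0.011, 0, 0, 0], [0.011, 0, 0, 0]],
  ],
)

```text
time_s: 15.05
tcp_pos: [0.4783, 0.0923, 0.0645]
eef_rot: [0.998, -0.058, 0.0, 0.0]
ft_force: [-1.0, 0.3, -0.7]
opening: 0.291
```

>>> play_rows(
  plan=[
    [[0.0005, 0, 0, 0], [0.001, 0, 0, 0], [0.0015, 0, 0, 0], [0.002, 0, 0, 0], [0.002, 0, 0, 0], [0.002, 0, 0, 0]],
  ],
)

```text
time_s: 15.8
tcp_pos: [0.4801, 0.092, 0.0644]
eef_rot: [0.998, -0.058, -0.0, 0.0]
ft_force: [-1.0, -1.1, -1.0]
opening: 0.291
```

>>> play_rows(
  plan=[
    [[0.0004, 0, 0, 0], [0.0008, 0, 0, 0], [0.0012, 0, 0, 0], [0.0016, 0, 0, 0], [0.0016, 0, 0, 0], [0.0016, 0, 0, 0]],
  ],
)

```text
time_s: 16.55
tcp_pos: [0.4813, 0.0919, 0.0644]
eef_rot: [0.998, -0.058, -0.0, 0.0]
ft_force: [-4.0, 1.0, -0.1]
opening: 0.293
```

>>> play_rows(
  plan=[
    [[0.0004, 0, 0, 0], [0.0008, 0, 0, 0], [0.0012, 0, 0, 0], [0.0012, 0, 0, 0], [0.0012, 0, 0, 0]],
  ],
)

```text
time_s: 17.18
tcp_pos: [0.4816, 0.0919, 0.0642]
eef_rot: [0.998, -0.058, -0.001, 0.0]
ft_force: [-8.6, 1.3, 2.3]
opening: 0.292
```

>>> play_rows(
  plan=[
    [[0.0004, 0, 0, 0], [0.0008, 0, 0, 0], [0.001, 0, 0, 0], [0.001, 0, 0, 0], [0.001, 0, 0, 0], [0.001, 0, 0, 0]],
  ],
)

```text
time_s: 17.92
tcp_pos: [0.4817, 0.0918, 0.0641]
eef_rot: [0.998, -0.058, -0.002, 0.0]
ft_force: [-10.9, 1.9, 3.1]
opening: 0.293
```

Run:
```python
from h import *
go(.4811,.0937,.065,-.117)
I,D=grab_frame("side"); I=I[:,:,::-1]; cv2.imwrite("pics/side4.png",I)
cv2.imwrite("pics/g.png",cv2.resize(I[225:330,230:390],None,fx=5,fy=5,interpolation=cv2.INTER_CUBIC))
```

```text
t 17.925 tcp [0.4817 0.0918 0.0641] head -0.117 F [-10.9   1.9   3.1] open 27.9
shift [-0.0008 -0.0018 -0.0009] turn 0.0 or -3.142 j6 0.17 tilt 0.0049
```

View pics/g.png

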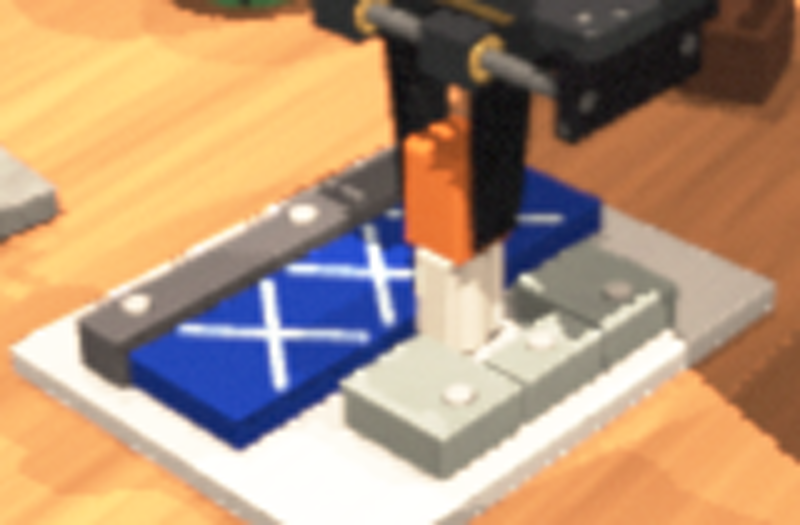

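>>> play_rows(
  plan=[
    [[0.0003, 0, 0, 0], [0.0003, 0, 0, 0], [0.0003, 0, 0, 0], [0.0003, 0, 0, 0], [0.0003, 0, 0, 0], [0.0003, 0, 0, 0]],
  ],
)

```text
time_s: 18.73
tcp_pos: [0.4817, 0.0918, 0.064]
eef_rot: [0.998, -0.058, -0.003, 0.0]
ft_force: [-12.1, 1.9, 4.3]
opening: 0.292
```

Run:
```python
from h import *
I,D=grab_frame("top"); I=I[:,:,::-1]; cv2.imwrite("pics/top4.png",I)
cv2.imwrite("pics/k.png",cv2.resize(I[195:295,235:345],None,fx=6,fy=6,interpolation=cv2.INTER_CUBIC))
go(.4811,.0937,.065,-.117)
```

```text
t 18.775 tcp [0.4817 0.0918 0.064 ] head -0.117 F [-12.7   3.2   4.7] open 27.6
shift [-0.0008 -0.0018 -0.001 ] turn 0.0 or -3.142 j6 0.17 tilt 0.0055
```

View pics/k.png

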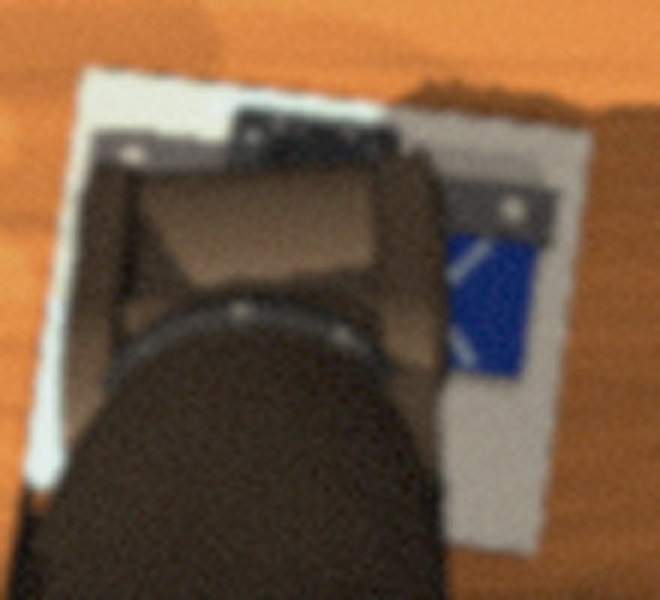

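```bash
python3 -c "
from cell import *
print(hand_in())"
```

```text
the job is handed in; nothing more can be done
None
```

I handed the job in at about 18.8 s of the 69 s allowed. No verdict came back.

- **Isolator:** I turned the handle about 1.4 rad counter-clockwise until it reached its stop. A picture afterwards shows the bar lying along the box with the white tip toward the black dot. The exact handle angle was not measured.
- **Spacer:** I gripped it at 55 N with the jaws 28 mm open, lifted it out of the stand, and lowered it into the middle gap, where the shortest stop is. It met no resistance going in. The foot is now about 15 mm above the table, 3 mm above the plate. The spacer is within about 1 mm of the gap's middle, and the tool is tilted about 0.006 rad.
- **Slab:** I pushed in small steps until the force rose at the spot expected for flush. It now holds at about 12–13 N, steady enough but still creeping up slightly, with 4–5 N upward.
- **Flushness:** Pictures show the left end (side camera) and right end (top camera) against the fence. The arm hides the middle of the slab.
- **Disagreement:** The side camera's overlay sat about 1.5 pixels (roughly 2–3 mm) off for the spacer and the jig alike. I took that as calibration error and used the top camera's positions.
- **Bystanders:** No contact showed in the forces, but I did not measure them again at the end.

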